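Make up the rotor wrench and set it on the clamp nut

ROBOT

A 6-joint arm with a two-finger parallel gripper is mounted at the origin on a cart in front of the work surface, level with it; the furniture and walls round the work are solid. World frame = base frame: x ahead of the robot, y to its left, z up, the work surface at z = 0. Lengths are in m, angles in degrees, forces in N, time in s.
With the tool pointing down it reaches from about 0.4 to 0.825 m from the base axis. Payload 7 kg.
Tool frame: the origin (TCP) lies midway between the tips of the shut fingers; the grasp point (between the pads) lies 19 mm behind it; z points along the fingers, y is the direction in which the jaws open and shut (so a half turn about z gives the same grasp; the last joint's range is limited). The gripper opens to 88 mm and grips with 3 to 60 N. Pads are 19 mm wide; open, the fingers measure 130 mm over their backs; the gripper's body (78 mm by 193 mm) begins 47 mm behind the grasp point.
Start: joints at [-52.592, 20.546, 0.682, 0, -70.136, -16.507], TCP at [0.241, -0.631, 0.188] pointing down, gripper open.
Joint ranges: [-176.03, 176.03], [-82.01, 121.73], [-58.28, 71.71], [-173.87, 95.51], [-174.79, -0.11], [-173.66, 173.66]. Speed limits (degrees/s): [136.94, 136.94, 172.46, 180, 180, 180].

INTERFACE

Orientations are given as a 3x3 rotation matrix whose columns are the frame's x, y, z axes.
In Python, from rig import robot gives the robot as it stands. Calls block until the motion is done:
- robot.goto(position, orientation): joint-space move of the TCP to a pose.
- robot.servo_line(position, ori=None, speed=0.15): straight line of the TCP; ori=None keeps the orientation; speed is the mean speed in m/s.
- robot.movej(angles): joint-space move.
- robot.move_gripper(opening): opening from 0.0 (shut) to 1.0 (fully open); the grip force is fixed at half the most; returns when the fingers have stopped.
- robot.dwell(seconds).
- robot.ik(position, orientation): joint angles nearest the present ones, or None.
- robot.grab_frame(name): name is "side" or "top" or "wrist"; returns (picture, depth): 384x512x3 uint8, red, green, blue; 384x512 float32, m along the optical axis (not along the pixel's ray), 0 where there is no reading.
- robot.camera_info(name): a dict with "vfov" (degrees; the focal length in pixels is half the picture's height over the tangent of half this angle, whatever the lens; pixels are square), "cx", "cy" (the principal point, pixels), "k1" (the pictures are not rectified: a ray, as slopes to the right and down, at radius r is drawn at 1 + k1 r^2 times it, then the intrinsics apply), "view" (4x4, takes a point from world to camera coordinates); the wrist camera has in their place "T_tool_cam" (4x4, takes a point from camera to tool coordinates, whose origin is the TCP and whose axes are the flange's). Camera axes: x right, y down, z forward; pixel columns grow to the right and rows downward; lengths in m; the calibration is good to about 2 mm. A picture is of the moment at which its call begins: read the wrist's pose just before it. camera_info takes no time and is no camera call.
A pose or a line that the arm cannot do raises robot.Unreachable and nothing moves.
- robot.job_done(): hands the job in, once; it reports no verdict.
Readings, each from a call of its own:
- robot.read_t(): time.
- robot.read_qpos(): joint angles.
- robot.read_qvel(): joint speeds.
- robot.read_effort(): joint torques, N m.
- robot.read_position(): TCP position.
- robot.read_tcp_rot(): TCP orientation.
- robot.read_force(): force on the tool from outside, world axes, zero at the start.
- robot.read_ft_torque(): the same for the moment, N m.
- robot.read_grip_width(): opening from 0.0 (shut) to 1.0 (fully open).
Only numpy, scipy, OpenCV 4.12 (cv2) and the standard library are available. Lean on these libraries where they do the work, as an engineer would, in place of code of your own. Each camera call takes 0.05 s, during which the arm holds its last target.

TASK

Take the ratchet handle out of the socket rack and push its square drive down into the deep (taller) socket, still standing in the rack, until the spring ball clicks and the socket is fully home against the handle's shoulder. Then lift the socket out with the handle and set it over the clamp nut of the centrifuge rotor, all the way down onto the washer, and leave the wrench standing upright there. Feel for the fit with light force: never lean on the rack or the rotor hard, leave the short socket on its post and do not disturb the other things.

Things in the scene. Friction and masses are not known exactly. Their poses are not given: they have to be found in the camera images.
- driver_grip (a point): Point on the axis of the loose ratchet handle (about 0.35 kg), inside its grip; z points up the handle. Stands upright, drive down, in the hole at one end of the rack. Black round rubber grip, 34 mm in diameter, from 75 mm below this point to 49 mm above it. Below: steel neck, shoulder (flat face, 34 mm across, 92 mm below this point), square drive with its tip 116 mm below.
- drive_tip (a point): Centre of the lower end of the handle's steel square drive, 19 mm wide, 24 mm long up to the shoulder; axes as the grip's. Drive and neck turn together in the grip against a drag of 0.12 N m, so the square's angle differs from the grip's axes by an unknown amount (repeats every quarter turn) and is found by turning. A spring ball stands 2.4 mm out of one side, 13 mm above the tip.
- deep_mouth (a point): Top centre of the deep (taller) steel socket: 84 mm tall, 39 mm across at the top, 44 at the foot, loose, 0.24 kg; z up its axis. Round countersink 32 mm wide, 3 mm deep, then a 20 mm square hole, sides along its x and y. Aligned, the drive drops to 13 mm, then the ball takes 10 to 18 N, then a few N; it clicks in the last 3 mm; the shoulder stops 24 mm in. Then it hangs on it with 1 mm play.
- deep_foot (a point): Centre of the deep socket's foot, 84 mm below its mouth; axes as the mouth's. Open hexagon cavity 31.4 mm across flats and 58 mm high, two flats facing its +x and -x. In the rack the foot rests on the rack's top, 30 mm above the worktop, over a loose hexagon post which lets it turn only a few degrees.
- short_mouth (a point): Centre of the top face of the short socket: the same, but only 52 mm tall. It stands on the rack's other post and stays there (too short for the high stud of the nut). Which post holds which socket changes.
- rack: Fixed aluminium block, 172 mm along its x, 54 along its y, 30 high; origin at the centre of its underside. Two hexagon posts, 14 mm high, at x = -54 and -1 mm carry the sockets; the hole for the handle is at x = +60 mm, where the handle's shoulder rests on the block's top.
- nut_seat (a point): Centre of the top of the washer (48 mm across, 66 mm above the worktop) under the clamp nut of the centrifuge rotor, z up. The rotor is fixed and does not turn: a grey cone 120 mm across with ten bores on a low dark stand. Nut: hexagon 30 mm across flats, 16 mm high, top edge bevelled, two flats facing this point's +x and -x. Seated, the socket's foot rests on the washer.
- stud_top (a point): Centre of the top of the threaded stud, 18 mm across, that stands up through the clamp nut, 46 mm above the washer; it goes up inside the deep socket.
- tape_mid (a point): Centre of a roll of labelling tape lying flat, 60 mm across, 19 mm high; to be left alone.
- oil_mid (a point): Centre of a small bottle with a black cap, 34 mm across, 60 mm high; to be left alone.
- clock_mid (a point): Centre of a white bench timer, 60 x 62 x 18 mm, lying flat; to be left alone.
There are look-alikes about, which are no part of the job. Of the things like the part that bears driver_grip, leave any that is orange; of the rest the smaller one is meant.

How it is judged:
By the outcome, as a careful person would: the job done as asked, in the order asked, and still so for the second after the job is handed in, with the robot touching nothing.
It also fails if it takes over 51 s, if anything falls off the work surface, if the arm or the gripper's body presses on something with over 40 N, if the wrist force passes 120 N, or if a joint passes its speed limit or range.

## Working session

There is one attempt and no reset: what is moved stays moved. The work goes in short steps, each a Python script; the robot and the scene stay as the last script left them, time stands still between calls to the robot, and variables do not carry over. Pictures are saved under pics/ and viewed, and the job is handed in when it is done.

```bash
ls; mkdir -p pics; python3 - <<'E'
from rig import robot
import cv2,numpy as np
np.set_printoptions(precision=4,suppress=True)
for n in ["side","top","wrist"]:
    p,d=robot.grab_frame(n)
    cv2.imwrite(f"pics/{n}0.png",p[:,:,::-1]); np.save(f"pics/{n}0.npy",d)
    print(n,robot.camera_info(n),(d>0).mean())
print(robot.read_t(),robot.read_position(),robot.read_tcp_rot(),robot.read_force(),robot.read_grip_width())
E
```

```text
pics
side {'vfov': 51.17709648196134, 'cx': 254.72810221524858, 'cy': 191.65123087991418, 'k1': -0.12492923870444739, 'view': array([[ 0.999 ,  0.0444,  0.0111, -0.424 ],
       [ 0.0386, -0.6886, -0.7241, -0.1912],
       [-0.0245,  0.7238, -0.6896,  1.1941],
       [ 0.    ,  0.    ,  0.    ,  1.    ]])} 0.9959309895833334
top {'vfov': 52.354248017994315, 'cx': 251.52630113823463, 'cy': 185.1429566464427, 'k1': -0.06785128532140708, 'view': array([[-0.0054, -0.9998,  0.02  , -0.3407],
       [-0.992 ,  0.0029, -0.1261,  0.4454],
       [ 0.1261, -0.0205, -0.9918,  0.9749],
       [ 0.    ,  0.    ,  0.    ,  1.    ]])} 0.9961344401041666
wrist {'vfov': 61.80520696825576, 'cx': 251.90455053014176, 'cy': 193.59163262513425, 'k1': -0.021878665134695264, 'T_tool_cam': array([[-0.0003, -0.9674, -0.2533,  0.0675],
       [ 1.    , -0.0006,  0.001 , -0.0001],
       [-0.0011, -0.2533,  0.9674, -0.197 ],
       [ 0.    ,  0.    ,  0.    ,  1.    ]])} 0.9960428873697916
0.15 [ 0.2406 -0.6302  0.187 ] [[-0.9342 -0.3567 -0.0006]
 [-0.3567  0.9342  0.0012]
 [ 0.0002  0.0013 -1.    ]] [-0.4108  0.4542  0.6286] 1.0025129786217857
```

View pics/side0.png

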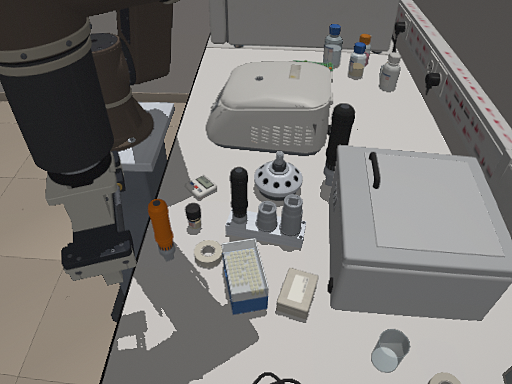

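View pics/top0.png

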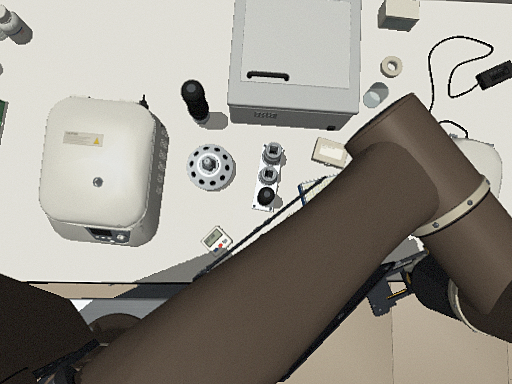

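View pics/wrist0.png

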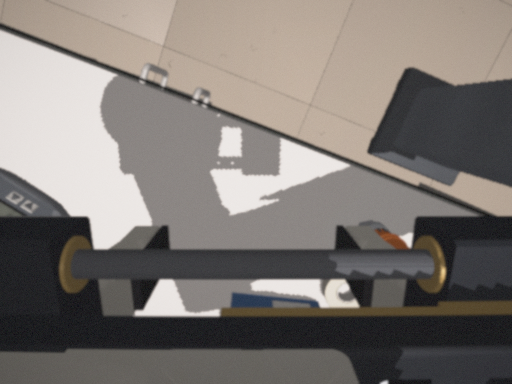

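The side view shows three handles. One is black in the rack at about (239,190), a bigger black one is at (341,135), and an orange one is at (160,225). The one meant is the smaller black handle in the rack hole. The short socket is at (267,215) and the taller, deep one at (291,213). The rotor is at (278,178). I'll confirm these with enlarged crops.

```bash
cat > h.py <<'E'
import numpy as np,cv2
from rig import robot
np.set_printoptions(precision=4,suppress=True)
def K(ci):
    f=192/np.tan(np.radians(ci['vfov']/2)); return f,ci['cx'],ci['cy'],ci['k1']
def camT(name,pos=None,rot=None):
    ci=robot.camera_info(name)
    if name!='wrist': return np.linalg.inv(ci['view'])
    T=np.eye(4);T[:3,:3]=rot;T[:3,3]=pos
    return T@ci['T_tool_cam']
def ray(name,uv,T):
    f,cx,cy,k=K(robot.camera_info(name))
    d=np.array([(uv[0]-cx)/f,(uv[1]-cy)/f]);s=d.copy()
    for _ in range(20): s=d/(1+k*(s@s))
    v=T[:3,:3]@np.array([s[0],s[1],1.]); return T[:3,3],v
def onz(name,uv,z,T):
    o,v=ray(name,uv,T); return o+v*(z-o[2])/v[2]
def proj(name,P,T):
    f,cx,cy,k=K(robot.camera_info(name))
    c=np.linalg.inv(T)@np.r_[P,1]; s=c[:2]/c[2]; s=s*(1+k*(s@s)); return np.array([cx,cy])+f*s
E
python3 - <<'E'
import cv2
a=cv2.imread('pics/top0.png')[120:230,170:330]; b=cv2.imread('pics/side0.png')[140:260,190:350]
cv2.imwrite('pics/topc.png',cv2.resize(a,None,fx=5,fy=5,interpolation=cv2.INTER_CUBIC))
cv2.imwrite('pics/sidec.png',cv2.resize(b,None,fx=5,fy=5,interpolation=cv2.INTER_CUBIC))
E
```

```text
(no output)
```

View pics/topc.png

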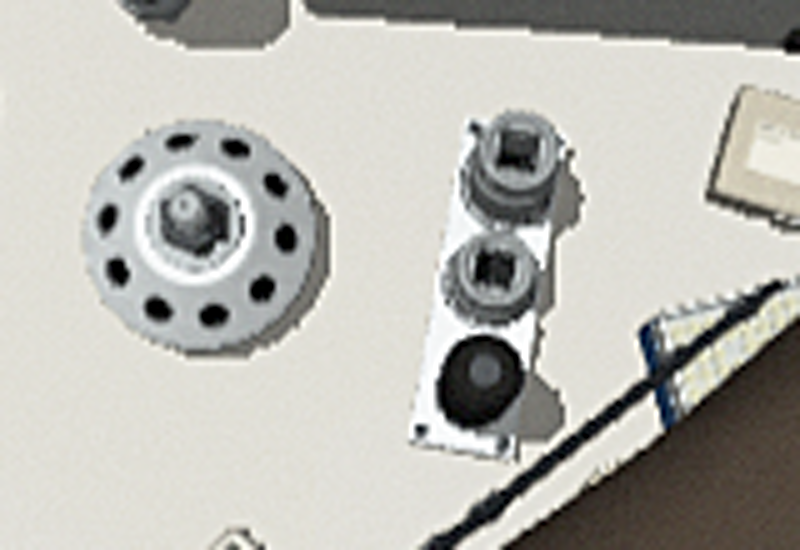

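View pics/sidec.png

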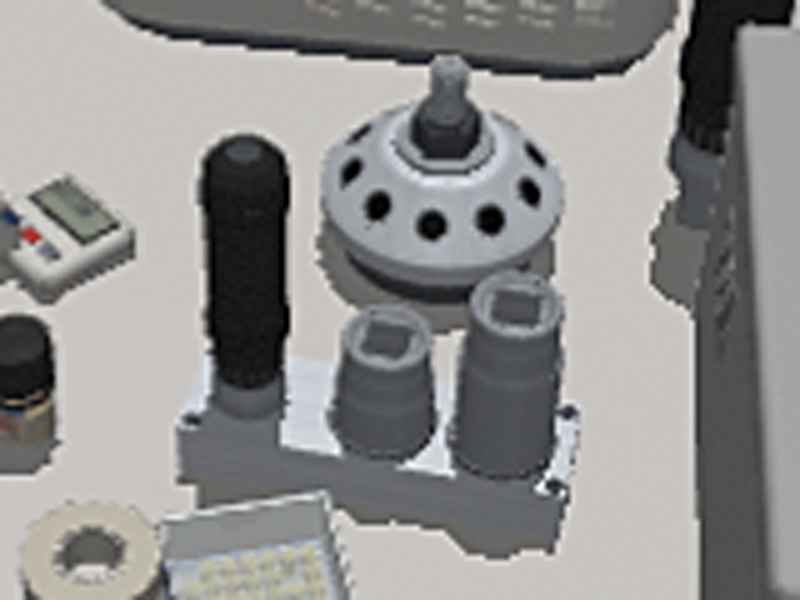

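```bash
python3 - <<'E'
from h import *
T=camT('top');S=camT('side')
t=lambda x,y:(170+(x+.5)/5-.5,120+(y+.5)/5-.5)
s=lambda x,y:(190+(x+.5)/5-.5,140+(y+.5)/5-.5)
for n,p,q,z in [('cap',(483,372),(243,150),.171),('deep',(519,150),(516,303),.114),('short',(494,268),(386,336),.082),('washer',(193,224),(443,145),.066),('stud',(186,204),(450,65),.112),
 ('cNL',(410,443),(182,410),.03),('cNR',(517,460),(180,425),.03),('cFL',(468,122),(578,400),.03),('cFR',(575,140),(560,498),.03)]:
    print(n,onz('top',t(*p),z,T),onz('side',s(*q),z,S))
print(T[:3,3],S[:3,3])
E
```

```text
cap [ 0.4065 -0.372   0.171 ] [ 0.4061 -0.371   0.171 ]
deep [ 0.5193 -0.3937  0.114 ] [ 0.5185 -0.3938  0.114 ]
short [ 0.4671 -0.3831  0.082 ] [ 0.4662 -0.3843  0.082 ]
washer [ 0.4923 -0.2336  0.066 ] [ 0.4909 -0.239   0.066 ]
stud [ 0.4936 -0.2344  0.112 ] [ 0.4918 -0.2355  0.112 ]
cNL [ 0.3847 -0.3424  0.03  ] [ 0.3776 -0.3843  0.03  ]
cNR [ 0.3757 -0.3972  0.03  ] [ 0.3775 -0.3932  0.03  ]
cFL [ 0.5528 -0.3737  0.03  ] [ 0.5534 -0.3688  0.03  ]
cFR [ 0.5432 -0.4298  0.03  ] [ 0.5431 -0.426   0.03  ]
[ 0.3171 -0.3219  1.03  ] [ 0.4602 -0.9771  0.6897]
```

```bash
python3 - <<'E'
from h import *
T=camT('top')
d=np.load('pics/top0.npy')
f,cx,cy,k=K(robot.camera_info('top'))
v,u=np.mgrid[0:384,0:512].astype(float)
a=np.stack([(u-cx)/f,(v-cy)/f],-1);s=a.copy()
for _ in range(15): s=a/(1+k*(s**2).sum(-1,keepdims=True))
P=np.concatenate([s,np.ones((384,512,1))],-1)*d[...,None]@T[:3,:3].T+T[:3,3]
np.save('pics/P.npy',P)
for n,(u0,u1,v0,v1) in dict(box=(235,355,5,105),boxfront=(232,355,100,125),bighandle=(180,210,78,125),centrif=(45,165,95,245),rotor=(188,236,145,190),clock=(203,230,226,250)).items():
    Q=P[v0:v1,u0:u1].reshape(-1,3); Q=Q[Q[:,2]>0.02]
    print(n,Q.min(0),Q.max(0),'z95',np.percentile(Q[:,2],95))
for c in [(0.4065,-.372,.3)]:
  for yaw in [-11,-11+45,-11-45,79,-101,169,124]:
    y=np.radians(yaw); R=np.array([[np.cos(y),np.sin(y),0],[np.sin(y),-np.cos(y),0],[0,0,-1]])
    print(yaw,robot.ik(list(c),R),robot.ik([.519,-.394,.22],R),robot.ik([.492,-.234,.25],R))
E
```

```text
box [ 0.3171 -0.5869  0.1738] [ 0.8588 -0.3026  1.03  ] z95 0.1870583105272234
boxfront [ 0.3171 -0.5817  0.02  ] [ 0.6217 -0.2917  1.03  ] z95 0.18196563084008133
bighandle [ 0.3171 -0.3219  0.0364] [ 0.654  -0.1822  1.03  ] z95 0.22927328543493483
centrif [ 0.2945 -0.3219  0.025 ] [0.6771 0.1488 1.03  ] z95 0.1831267955560249
rotor [ 0.3171 -0.3219  0.0259] [ 0.5492 -0.1785  1.03  ] z95 0.08386186587261826
clock [ 0.2914 -0.3219  0.0201] [ 0.3171 -0.2281  1.03  ] z95 1.0299533054856844
-11 [-22.0926   5.7255  -4.2813   0.     -79.9932 101.0926] [-20.0856  17.3679   0.2919   0.     -72.9241  99.0856] [ -4.8236   6.1975 -10.0929   0.     -73.7095  83.8236]
34 [-22.0926   5.7255  -4.2813   0.     -79.9932 146.0926] [-20.0856  17.3679   0.2919   0.     -72.9241 144.0856] [ -4.8236   6.1975 -10.0929   0.     -73.7095 128.8236]
-56 [-22.0926   5.7255  -4.2813   0.     -79.9932  56.0926] [-20.0856  17.3679   0.2919   0.     -72.9241  54.0856] [ -4.8236   6.1975 -10.0929   0.     -73.7095  38.8236]
79 [ -22.0926    5.7255   -4.2813    0.      -79.9932 -168.9074] [ -20.0856   17.3679    0.2919    0.      -72.9241 -170.9144] None
-101 [-22.0926   5.7255  -4.2813   0.     -79.9932  11.0926] [-20.0856  17.3679   0.2919   0.     -72.9241   9.0856] [ -4.8236   6.1975 -10.0929   0.     -73.7095  -6.1764]
169 [-22.0926   5.7255  -4.2813   0.     -79.9932 -78.9074] [-20.0856  17.3679   0.2919   0.     -72.9241 -80.9144] [ -4.8236   6.1975 -10.0929   0.     -73.7095 -96.1764]
124 [ -22.0926    5.7255   -4.2813    0.      -79.9932 -123.9074] [ -20.0856   17.3679    0.2919    0.      -72.9241 -125.9144] [  -4.8236    6.1975  -10.0929    0.      -73.7095 -141.1764]
```

```bash
cat >> h.py <<'E'
def Rz(yaw):
    y=np.radians(yaw); return np.array([[np.cos(y),np.sin(y),0],[np.sin(y),-np.cos(y),0],[0,0,-1]])
E
python3 - <<'E'
from h import *
p=robot.read_position(); p[2]=.27
t0=robot.read_t()
robot.servo_line(p,speed=.25); t1=robot.read_t()
robot.goto([.546,-.323,.265],Rz(169)); t2=robot.read_t()
pos=robot.read_position();R=robot.read_tcp_rot()
I,d=robot.grab_frame('wrist')
cv2.imwrite('pics/w1.png',I[:,:,::-1]);np.savez('pics/w1.npz',pos=pos,R=R,d=d)
I,d=robot.grab_frame('top'); cv2.imwrite('pics/top1.png',I[:,:,::-1])
print(t1-t0,t2-t1,pos,R,robot.read_force(),robot.read_t())
cv2.imwrite('pics/w1b.png',cv2.resize(cv2.imread('pics/w1.png')[0:280],None,fx=1.5,fy=1.5,interpolation=cv2.INTER_CUBIC))
E
```

```text
0.475 1.5917 [ 0.5456 -0.3235  0.2647] [[-0.9816  0.1911 -0.0006]
 [ 0.1911  0.9816  0.    ]
 [ 0.0006 -0.0001 -1.    ]] [-0.234   0.2985 -0.5017] 2.3167
```

View pics/w1b.png

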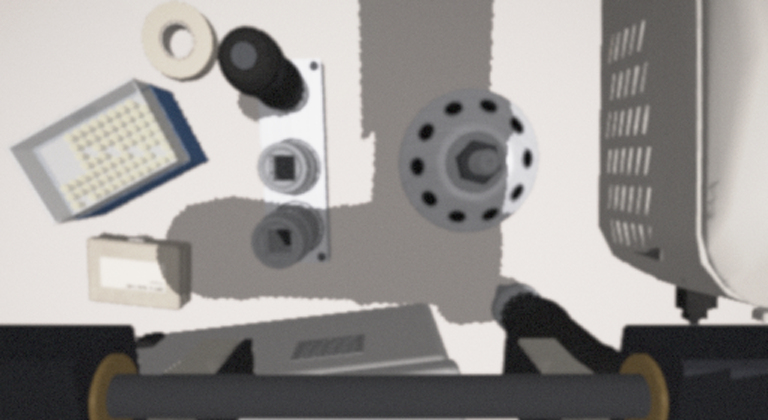

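```bash
python3 - <<'E'
import cv2
a=cv2.imread('pics/w1.png')
A=cv2.resize(a[10:190,140:240],None,fx=4,fy=4,interpolation=cv2.INTER_CUBIC)  # 400x720
A=A[:600+120]
B=cv2.resize(a[50:170,255:370],None,fx=4,fy=4,interpolation=cv2.INTER_CUBIC)
import numpy as np
B=cv2.convertScaleAbs(B,alpha=1.6,beta=0)
cv2.imwrite('pics/w1rack.png',cv2.convertScaleAbs(A[120:],alpha=1.3)); cv2.imwrite('pics/w1nut.png',B)
E
```

```text
(no output)
```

View pics/w1rack.png

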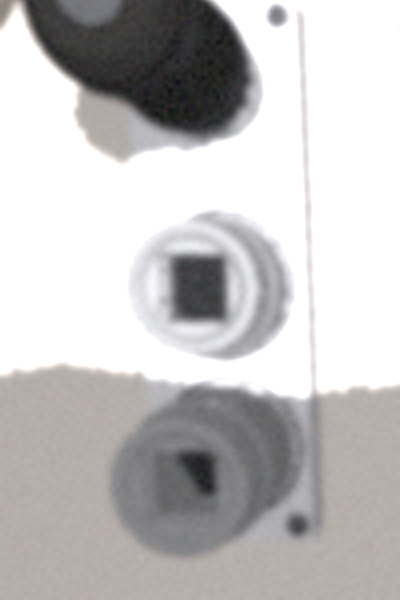

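View pics/w1nut.png

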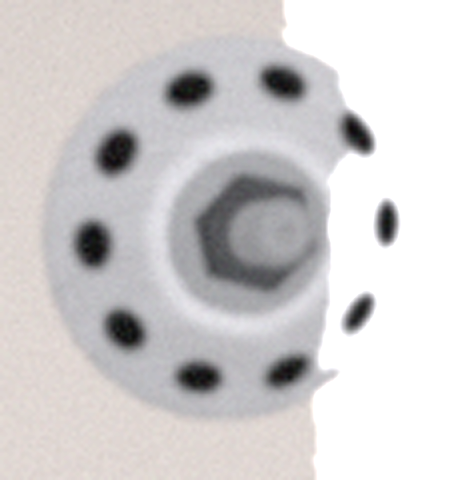

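```bash
python3 - <<'E'
from h import *
z=np.load('pics/w1.npz');W=camT('wrist',z['pos'],z['R'])
r=lambda X,Y:(140+(X+.5)/4-.5,10+(Y+120.5)/4-.5)
n=lambda X,Y:(255+(X+.5)/4-.5,50+(Y+.5)/4-.5)
o=lambda uv,h:onz('wrist',uv,h,W)
print('deep',o(r(182,484),.114),o(r(186,482),.114),'short',o(r(195,288),.082),o(r(198,287),.082))
a,b=o(r(302,12),.03),o(r(316,520),.03);print('edge',a,b,np.degrees(np.arctan2(*(b-a)[1::-1])))
for nm,C,h in [('deepsq',[(158,452),(215,452),(215,512),(158,512)],.111),('shortsq',[(173,255),(224,255),(224,320),(173,320)],.079)]:
    Q=[o(r(*c),h)[:2] for c in C]; print(nm,np.mean(Q,0),[np.degrees(np.arctan2(*(Q[(i+1)%4]-Q[i])[::-1])) for i in range(4)])
V=[o(n(*c),.080)[:2] for c in [(242,175),(197,215),(212,273),(270,290),(315,250),(301,192)]]
c=np.mean(V,0);print('nut',c,[(np.degrees(np.arctan2(*(v-c)[::-1])).round(1),np.linalg.norm(v-c).round(4)) for v in V])
print('washer',o(n(248,232),.066),'stud',o(n(286,229),.112))
p=cv2.imread('pics/top1.png'); cv2.imwrite('pics/top1c.png',cv2.resize(p[120:230,170:330],None,fx=5,fy=5,interpolation=cv2.INTER_CUBIC))
g=(cv2.imread('pics/w1.png')[15:75,140:210]); cv2.imwrite('pics/w1h.png',cv2.resize(cv2.convertScaleAbs(g,alpha=2.5),None,fx=6,fy=6,interpolation=cv2.INTER_CUBIC))
E
```

```text
deep [ 0.5179 -0.392   0.114 ] [ 0.5176 -0.3908  0.114 ] short [ 0.4671 -0.3822  0.082 ] [ 0.467  -0.3813  0.082 ]
edge [ 0.3906 -0.3395  0.03  ] [ 0.5481 -0.3698  0.03  ] -10.90187572894179
deepsq [ 0.518  -0.3914] [np.float64(78.90155588398913), np.float64(-13.61972088579078), np.float64(-101.07581825988389), np.float64(165.7497771704201)]
shortsq [ 0.4671 -0.3818] [np.float64(78.83652683551567), np.float64(-13.452045591582161), np.float64(-101.14141271879089), np.float64(165.99931590272683)]
nut [ 0.4916 -0.2342] [(np.float64(-174.1), np.float64(0.0167)), (np.float64(-116.9), np.float64(0.018)), (np.float64(-58.3), np.float64(0.0167)), (np.float64(5.7), np.float64(0.0168)), (np.float64(63.5), np.float64(0.0179)), (np.float64(121.7), np.float64(0.0167))]
washer [ 0.4914 -0.2338  0.066 ] stud [ 0.4911 -0.2327  0.112 ]
```

View pics/w1h.png

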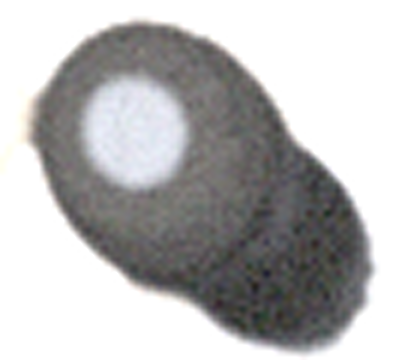

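```bash
python3 - <<'E'
from h import *
z=np.load('pics/w1.npz');W=camT('wrist',z['pos'],z['R'])
print('cap',onz('wrist',(140+135.5/6-.5,15+131.5/6-.5),.171,W))
R=Rz(168.9)
robot.goto([.4064,-.371,.235],R); print(robot.read_t())
robot.servo_line([.4064,-.371,.126],speed=.2); print(robot.read_t(),robot.read_position(),robot.read_force())
robot.move_gripper(0.0); print(robot.read_t(),robot.read_grip_width()*88,robot.read_position(),robot.read_force())
I,d=robot.grab_frame('side');cv2.imwrite('pics/s2.png',cv2.resize(I[130:250,180:340,::-1],None,fx=5,fy=5))
E
```

```text
cap [ 0.4062 -0.3725  0.171 ]
2.9667
3.6583 [ 0.4075 -0.3714  0.1268] [ 0.6352 -0.0434  0.9747]
4.625 29.76183745010072 [ 0.4064 -0.3711  0.126 ] [-0.1942 -0.7562  0.8195]
```

View pics/s2.png

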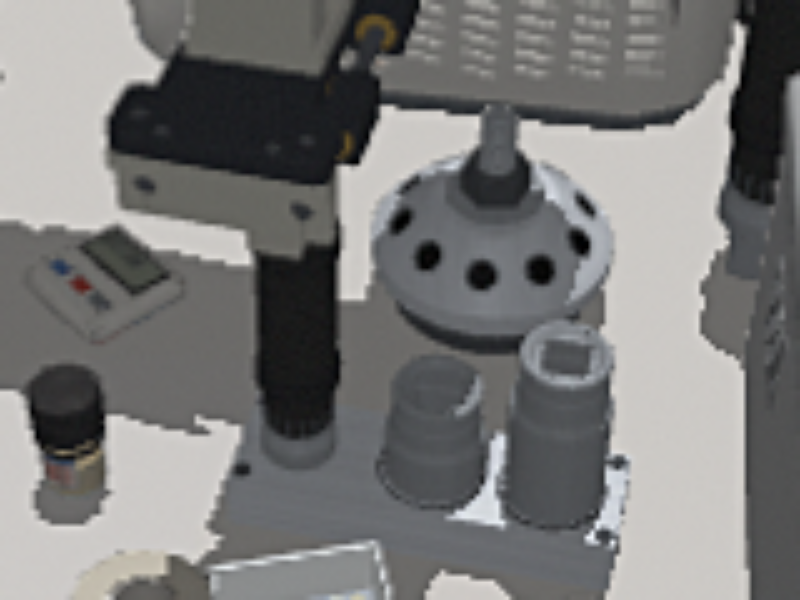

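```bash
python3 - <<'E'
from h import *
robot.servo_line([.4064,-.3711,.150],speed=.1); print(robot.read_t(),robot.read_force(),robot.read_grip_width())
robot.servo_line([.4064,-.3711,.256],speed=.25);robot.dwell(.1)
print(robot.read_t(),robot.read_position(),robot.read_force(),robot.read_ft_torque(),robot.read_grip_width()*88)
a=np.radians(11.1)
I,d=robot.grab_frame('side');cv2.imwrite('pics/s3.png',cv2.resize(I[110:230,180:340,::-1],None,fx=5,fy=5,interpolation=cv2.INTER_CUBIC))
cv2.imwrite('pics/s3raw.png',I[:,:,::-1])
E
```

```text
5.0667 [-0.0197  0.1336 -0.8847] 0.012660259968078982
5.7417 [ 0.4057 -0.3706  0.2546] [ 0.097  -0.2154 -0.3536] [-0.0594 -0.045  -0.0518] 0.08067221126699264
```

View pics/s3.png

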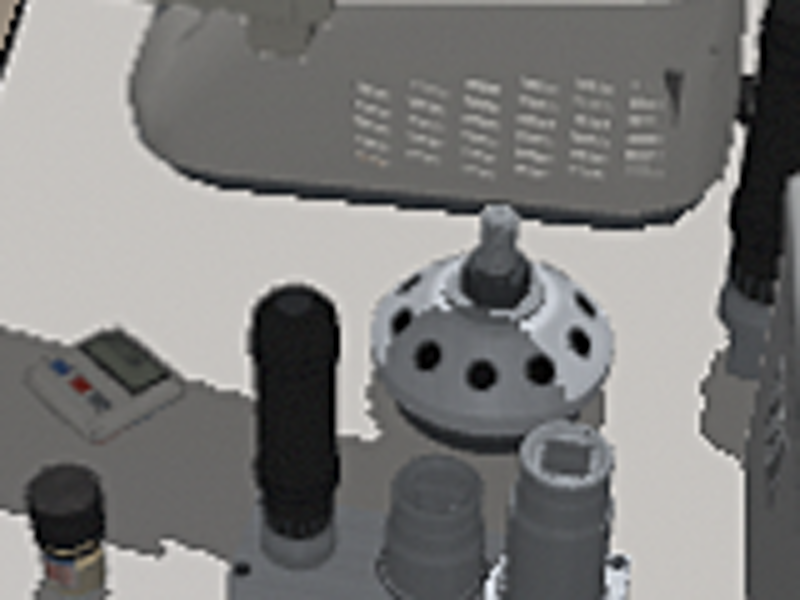

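```bash
python3 - <<'E'
from h import *
S=camT('side')
for y in (-.385,-.395,-.41):
    o,v=ray('side',(180+59,130+49),S); print(o+v*(y-o[1])/v[1])
for px in [(297,285+0),(297,375),(297,535)]:
    o,v=ray('side',(180+px[0]/5,110+px[1]/5),S); print('h',o+v*(-.388-o[1])/v[1], o+v*(-.371-o[1])/v[1])
T=camT('top')
I,d=robot.grab_frame('top');cv2.imwrite('pics/t3.png',cv2.resize(I[120:230,170:330,::-1],None,fx=5,fy=5,interpolation=cv2.INTER_CUBIC))
I,d=robot.grab_frame('wrist');cv2.imwrite('pics/w3.png',I[:,:,::-1])
print(robot.read_position())
E
```

```text
[ 0.4086 -0.385   0.1585]
[ 0.4094 -0.395   0.1675]
[ 0.4107 -0.41    0.181 ]
h [ 0.4101 -0.388   0.1923] [ 0.4086 -0.371   0.1779]
h [ 0.4094 -0.388   0.1451] [ 0.4079 -0.371   0.1294]
h [ 0.4079 -0.388   0.0508] [ 0.4064 -0.371   0.0324]
[ 0.4059 -0.3708  0.2548]
```

View pics/w3.png

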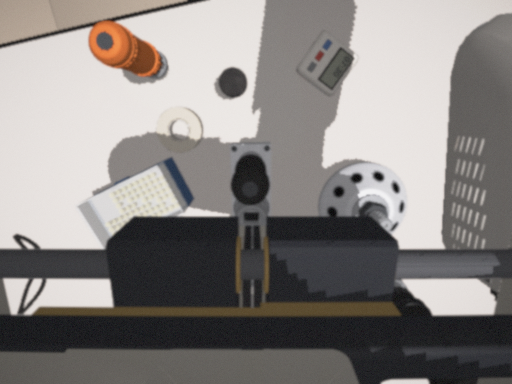

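View pics/t3.png

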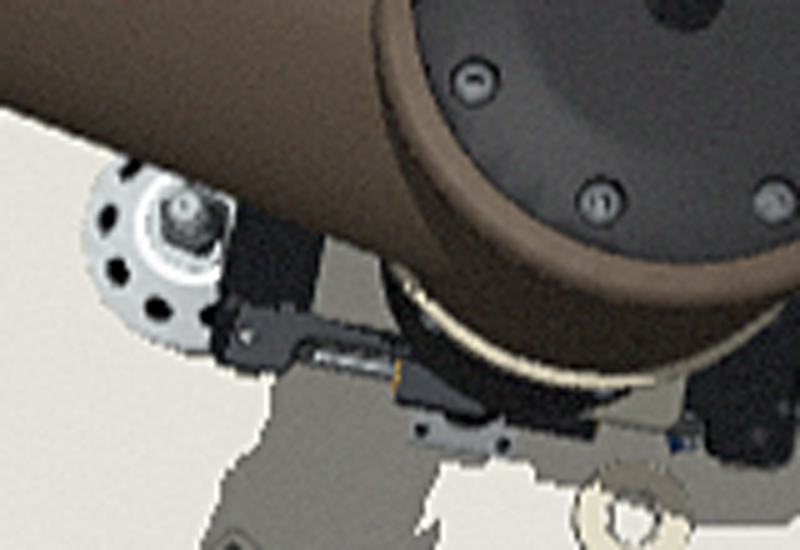

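```bash
python3 - <<'E'
from h import *
I=cv2.imread('pics/s3raw.png')
cv2.imwrite('pics/s3u.png',cv2.convertScaleAbs(cv2.resize(I[40:180,180:340],None,fx=4,fy=4,interpolation=cv2.INTER_CUBIC),alpha=1.6))
S=camT('side')
print(proj('side',robot.read_position(),S),proj('side',[.4064,-.371,.171],S))
E
```

```text
[237.348  135.0942] [238.3368 169.6162]
```

View pics/s3u.png

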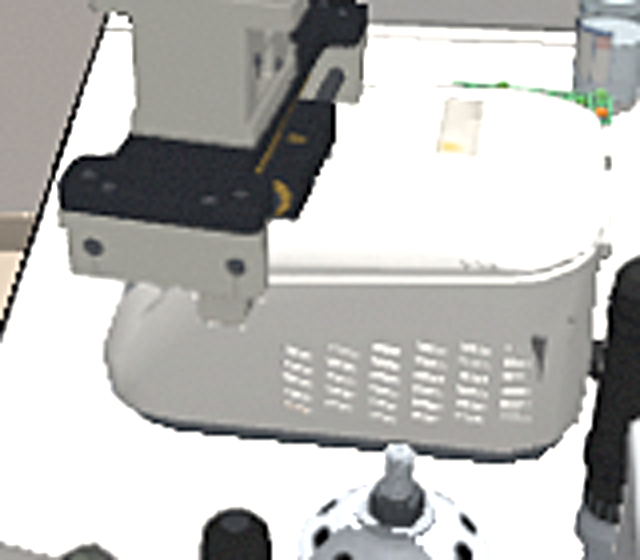

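```bash
python3 - <<'E'
from h import *
S=camT('side')
I,d=robot.grab_frame('side')
def pt(u,v):
    o,r=ray('side',(u,v),S); return o+r*d[v,u]
for v in range(96,145,3): print(v,[pt(u,v).round(3).tolist() for u in (230,237,244)])
I,dw=robot.grab_frame('wrist')
W=camT('wrist',robot.read_position(),robot.read_tcp_rot())
print('tcp in wrist',proj('wrist',robot.read_position(),W), dw[235,252],dw[190,250])
E
```

```text
96 [[0.405, -0.47, 0.395], [0.416, -0.471, 0.396], [0.426, -0.471, 0.396]]
99 [[0.405, -0.466, 0.387], [0.415, -0.468, 0.389], [0.426, -0.471, 0.391]]
102 [[0.404, -0.461, 0.379], [0.415, -0.469, 0.384], [0.425, -0.47, 0.385]]
105 [[0.404, -0.462, 0.374], [0.415, -0.463, 0.376], [0.425, -0.464, 0.376]]
108 [[0.404, -0.461, 0.369], [0.414, -0.462, 0.37], [0.425, -0.465, 0.372]]
111 [[0.404, -0.46, 0.363], [0.414, -0.463, 0.365], [0.425, -0.466, 0.368]]
114 [[0.395, -0.385, 0.309], [0.414, -0.464, 0.361], [0.425, -0.465, 0.362]]
117 [[0.395, -0.386, 0.304], [0.408, -0.388, 0.306], [0.401, -0.11, 0.125]]
120 [[0.364, -0.105, 0.111], [0.407, -0.386, 0.298], [0.4, -0.109, 0.115]]
123 [[0.363, -0.104, 0.101], [0.382, -0.106, 0.103], [0.4, -0.109, 0.106]]
126 [[0.363, -0.103, 0.091], [0.382, -0.108, 0.095], [0.4, -0.11, 0.097]]
129 [[0.363, -0.102, 0.081], [0.382, -0.109, 0.086], [0.4, -0.109, 0.087]]
132 [[0.363, -0.107, 0.075], [0.382, -0.11, 0.077], [0.4, -0.111, 0.079]]
135 [[0.363, -0.106, 0.064], [0.381, -0.108, 0.066], [0.4, -0.11, 0.068]]
138 [[0.362, -0.105, 0.054], [0.381, -0.109, 0.058], [0.4, -0.111, 0.06]]
141 [[0.362, -0.104, 0.043], [0.381, -0.108, 0.046], [0.4, -0.112, 0.051]]
144 [[0.362, -0.109, 0.037], [0.381, -0.108, 0.037], [0.4, -0.111, 0.04]]
tcp in wrist [251.356  217.6003] 0.42612097 0.2881126
```

```bash
python3 - <<'E'
from h import *
I,dw=robot.grab_frame('wrist')
p=robot.read_position();R=robot.read_tcp_rot()
C=robot.camera_info('wrist')['T_tool_cam']
def tool(u,v,d):
    o,r=ray('wrist',(u,v),C); return (o+r*d[v,u]).round(4)
for v in range(170,300,8): print(v,[tool(u,v,dw).tolist() for u in (245,252,259)])
print('cap world',p+R@tool(250,188,dw),'table',p+R@tool(300,40,dw))
d=np.load('pics/w1.npz')['d']
for u in (100,120,150,160,165,340,350): print(u,[tool(u,v,d).tolist() for v in (225,235,245)])
E
```

```text
170 [[0.0149, -0.0058, 0.0886], [0.015, 0.0005, 0.0884], [0.0143, 0.0069, 0.092]]
178 [[0.0087, -0.0058, 0.0834], [0.0084, 0.0005, 0.0847], [0.0082, 0.0068, 0.0854]]
186 [[0.0009, -0.0058, 0.0854], [0.0011, 0.0005, 0.0843], [0.0008, 0.0068, 0.0857]]
194 [[-0.0063, -0.0059, 0.0841], [-0.0062, 0.0005, 0.0838], [-0.0069, 0.0069, 0.0865]]
202 [[-0.0145, -0.006, 0.0863], [-0.0142, 0.0005, 0.0854], [-0.0456, 0.0094, 0.1938]]
210 [[-0.0505, -0.008, 0.1759], [-0.0506, 0.0005, 0.1761], [-0.0498, 0.009, 0.1735]]
218 [[-0.0729, -0.0088, 0.211], [-0.0729, 0.0006, 0.2109], [-0.061, 0.0091, 0.1764]]
226 [[0.0093, -0.0032, -0.0405], [-0.0718, 0.0005, 0.1774], [-0.0713, 0.0092, 0.176]]
234 [[0.0092, -0.003, -0.0514], [-0.0929, 0.0005, 0.2036], [0.0092, 0.0038, -0.0512]]
242 [[0.0096, -0.0028, -0.0619], [-0.093, 0.0005, 0.1771], [0.0092, 0.0036, -0.061]]
250 [[0.0312, -0.0015, -0.1176], [0.0313, 0.0003, -0.1179], [0.0314, 0.0022, -0.1181]]
258 [[0.0309, -0.0015, -0.1218], [0.0305, 0.0003, -0.121], [0.0305, 0.0021, -0.1211]]
266 [[0.0289, -0.0015, -0.1224], [0.0288, 0.0003, -0.1222], [0.0285, 0.0021, 
[... 338 characters left out ...]
36, 0.0031, -0.0863]]
cap world [ 0.4064 -0.3723  0.1722] table [ 0.2651 -0.2789  0.0004]
100 [[-0.0833, -0.2059, 0.2117], [-0.0895, -0.1973, 0.1912], [-0.0874, -0.1801, 0.1544]]
120 [[-0.0879, -0.1841, 0.2244], [-0.086, -0.1672, 0.1826], [0.0107, -0.0572, -0.068]]
150 [[-0.0829, -0.1374, 0.211], [0.0104, -0.0478, -0.0556], [0.0092, -0.0452, -0.0645]]
160 [[-0.0799, -0.1213, 0.2028], [0.0093, -0.0439, -0.053], [0.0057, -0.0432, -0.0565]]
165 [[0.0093, -0.0452, -0.039], [0.0068, -0.0433, -0.0468], [0.0017, -0.0435, -0.0475]]
340 [[0.0089, 0.0468, -0.038], [0.0072, 0.0442, -0.0479], [0.0023, 0.0443, -0.0489]]
350 [[-0.0519, 0.1057, 0.1267], [0.0091, 0.0477, -0.0526], [0.0095, 0.0439, -0.0652]]
```

The first grasp slipped off the domed cap, and the handle still stands in its hole. Side and wrist depth both put the real fingertips about 38 mm behind the reported TCP. I'll correct for that and regrasp lower.

```bash
python3 - <<'E'
from h import *
robot.move_gripper(0.75)
R=Rz(168.9)
robot.servo_line([.4064,-.3715,.150],R,speed=.25)
robot.servo_line([.4064,-.3715,.076],R,speed=.15); robot.dwell(.1); print(robot.read_t(),robot.read_position(),robot.read_force())
robot.move_gripper(0.0); print(robot.read_t(),robot.read_grip_width()*88,robot.read_position(),robot.read_force())
robot.servo_line([.4064,-.3715,.090],speed=.1); print(robot.read_t(),robot.read_force(),robot.read_grip_width()*88)
E
```

```text
8.525 [ 0.4075 -0.3721  0.0777] [1.1105 0.5147 0.6635]
9.15 33.71518682034721 [ 0.4065 -0.3715  0.0761] [0.2299 0.7159 1.3699]
9.4417 [ 0.1404 -0.4718 -4.5266] 34.090840681854566
```

```bash
python3 - <<'E'
from h import *
robot.servo_line([.4064,-.3715,.206],speed=.25)
robot.servo_line([.5183,-.3930,.206],speed=.25); robot.dwell(.15)
f=np.mean([robot.read_force() for _ in range(5)],0)
print(robot.read_t(),robot.read_position(),f,robot.read_ft_torque(),robot.read_grip_width()*88)
I,d=robot.grab_frame('side');cv2.imwrite('pics/s4.png',cv2.resize(I[90:230,230:350,::-1],None,fx=4,fy=4,interpolation=cv2.INTER_CUBIC))
cv2.imwrite('pics/s4raw.png',I[:,:,::-1])
E
```

```text
10.8167 [ 0.5174 -0.3928  0.2051] [ 0.4617 -0.5034 -3.5864] [-0.045  -0.0186 -0.0071] 34.062509362377796
```

View pics/s4.png

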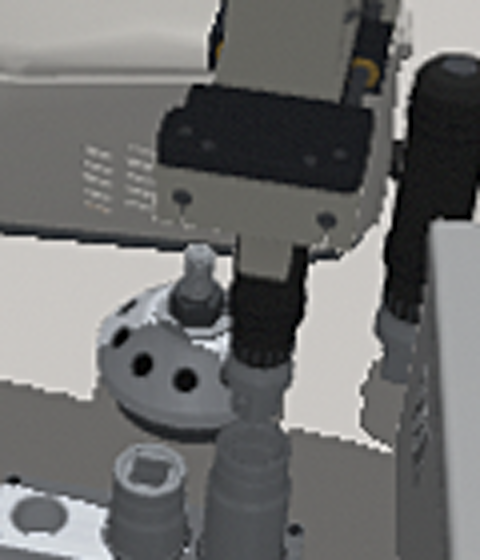

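```bash
python3 - <<'E'
import cv2
a=cv2.imread('pics/s4raw.png')[170:225,275:315]
cv2.imwrite('pics/s4d.png',cv2.convertScaleAbs(cv2.resize(a,None,fx=10,fy=10,interpolation=cv2.INTER_CUBIC),alpha=1.8))
E
```

```text
(no output)
```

View pics/s4d.png

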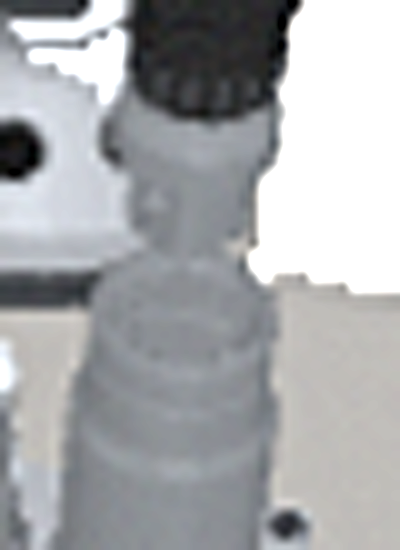

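```bash
cat >> h.py <<'E'
def fz(n=3): return float(np.mean([robot.read_force()[2] for _ in range(n)]))
def st(tag,base=0):
    p=robot.read_position();print(tag,'t%.2f'%robot.read_t(),p,'F',robot.read_force()-np.array([0,0,base]),'M',robot.read_ft_torque(),flush=True)
E
python3 - <<'E'
from h import *
X,Y=.5183,-.3933
robot.servo_line([X,Y,.192],Rz(141),speed=.08); robot.dwell(.15)
b=fz(8); print('base',b,robot.read_t(),robot.read_position()); 
z=.192
while z>.172:
    z-=.001; robot.servo_line([X,Y,z],speed=.03); f=fz()-b
    if f>2.5: break
st('contact z=%.4f f=%.1f'%(z,f),b)
np.save('base.npy',b)
E
```

```text
base -3.232306575445785 11.65 [ 0.5183 -0.3934  0.1925]
contact z=0.1800 f=3.2 t14.65 [ 0.5185 -0.3935  0.1806] F [0.2656 0.1146 3.171 ] M [0.0148 0.117  0.0338]
```

```bash
python3 - <<'E'
from h import *
b=float(np.load('base.npy'))
X,Y=.5183,-.3933; z=.1797; yaw=141
while yaw>112:
    yaw-=2.5; robot.servo_line([X,Y,z],Rz(yaw),speed=.03); f=fz()-b
    p=robot.read_position(); print(round(yaw,1),round(z,4),round(f,2),p,round(robot.read_t(),2),robot.read_ft_torque()[2].round(3))
    if f<1.5 : z-=.0008
    elif f>5.5: z+=.0004
    if p[2]<.1775: break
np.save('yz.npy',[yaw,z])
E
```

```text
138.5 0.1797 6.15 [ 0.5186 -0.3936  0.1804] 14.9 -0.027
136.0 0.1801 4.02 [ 0.5185 -0.3934  0.1803] 15.15 0.034
133.5 0.1801 2.49 [ 0.5185 -0.3931  0.1798] 15.4 -0.037
131.0 0.1801 1.04 [ 0.5182 -0.3931  0.1797] 15.65 0.02
128.5 0.1793 1.46 [ 0.5182 -0.3932  0.1791] 15.9 0.05
126.0 0.1785 -0.29 [ 0.5179 -0.393   0.178 ] 16.15 -0.015
123.5 0.1777 -0.4 [ 0.518  -0.3931  0.1773] 16.4 -0.016
```

```bash
python3 - <<'E'
from h import *
b=float(np.load('base.npy'))
X,Y=.5181,-.3931; z=.1768; yaw=126
while z>.158:
    z-=.0012; robot.servo_line([X,Y,z],Rz(yaw),speed=.03); f=fz()-b
    p=robot.read_position(); print(round(z,4),round(f,2),p,(robot.read_force()[:2]).round(1),round(robot.read_t(),2))
    if f>9: break
np.save('yz.npy',[yaw,z])
E
```

```text
0.1756 -1.24 [ 0.5179 -0.393   0.1754] [0.7 0.1] 16.65
0.1744 -1.7 [ 0.518  -0.393   0.1743] [1.8 0.3] 16.9
0.1732 -1.13 [ 0.518  -0.393   0.1731] [0.  0.3] 17.15
0.172 -1.58 [ 0.518  -0.3931  0.1719] [0.5 0.6] 17.4
0.1708 -1.23 [ 0.5181 -0.3931  0.1708] [0.2 0.6] 17.65
0.1696 1.81 [ 0.5183 -0.3932  0.1699] [1.5 0.9] 17.9
0.1684 4.81 [ 0.5185 -0.3933  0.1691] [1.3 1.7] 18.15
0.1672 2.7 [ 0.5182 -0.393   0.1669] [0.7 0.4] 18.4
0.166 0.96 [ 0.5179 -0.3929  0.1653] [1.6 1.2] 18.65
0.1648 -2.02 [ 0.5177 -0.3929  0.1639] [ 2.1 -0.1] 18.9
0.1636 -2.54 [ 0.5176 -0.3929  0.163 ] [ 1.1 -0. ] 19.15
0.1624 -2.47 [ 0.5178 -0.393   0.1622] [0.8 0.2] 19.4
0.1612 -2.25 [ 0.518  -0.393   0.1612] [-0.1  1.1] 19.65
0.16 0.59 [ 0.5182 -0.3931  0.1602] [ 0.1 -0.1] 19.9
0.1588 7.88 [ 0.5185 -0.3934  0.16  ] [-0.5  2.5] 20.15
0.1576 13.21 [ 0.5188 -0.3938  0.1598] [-2.3  2.8] 20.4
```

```bash
python3 - <<'E'
from h import *
b=float(np.load('base.npy'))
robot.servo_line([.5181,-.3931,.166],Rz(126),speed=.04); st('lift6',b)
robot.servo_line([.5181,-.3931,.185],speed=.1); st('lift',b)
robot.servo_line([.5181,-.3931,.262],speed=.25); robot.dwell(.1); st('up',b)
print(robot.read_grip_width()*88)
I,d=robot.grab_frame('side');cv2.imwrite('pics/s5.png',cv2.resize(I[60:240,220:380,::-1],None,fx=3.3,fy=3.3,interpolation=cv2.INTER_CUBIC))
E
```

```text
lift6 t20.76 [ 0.5178 -0.3929  0.1652] F [ 0.5349  0.7952 -2.4939] M [-0.0848 -0.243  -0.003 ]
lift t21.10 [ 0.5184 -0.3932  0.1852] F [-0.3584  0.3353 -3.2524] M [0.0167 0.0138 0.0111]
up t21.66 [ 0.5171 -0.3922  0.2597] F [-0.9763  0.0816 -3.7533] M [-0.0353  0.0792  0.0144]
34.1338566875925
```

View pics/s5.png

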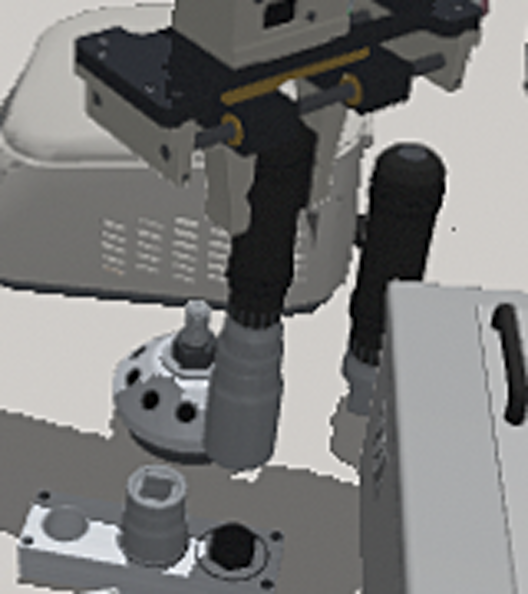

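```bash
python3 - <<'E'
from h import *
b=float(np.load('base.npy'))
robot.servo_line([.4915,-.2346,.262],Rz(110.7),speed=.2); robot.dwell(.15); st('hover',b)
I,d=robot.grab_frame('side');I=I[:,:,::-1].copy();cv2.imwrite('pics/s6raw.png',I)
cv2.imwrite('pics/s6.png',cv2.resize(I[50:200,230:350],None,fx=4,fy=4,interpolation=cv2.INTER_CUBIC))
cv2.imwrite('pics/s6p.png',cv2.convertScaleAbs(cv2.resize(I[200:245,220:310],None,fx=8,fy=8,interpolation=cv2.INTER_CUBIC),alpha=1.5))
E
```

```text
hover t22.81 [ 0.4915 -0.2354  0.2616] F [ 0.666  -0.3456 -3.564 ] M [-0.1941  0.0053 -0.0171]
```

View pics/s6.png

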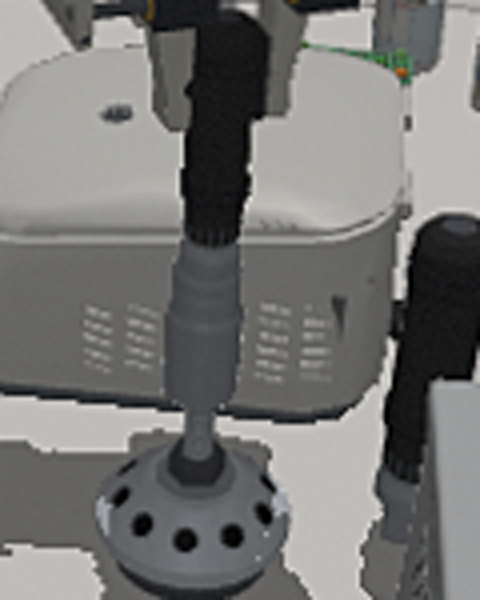

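View pics/s6p.png

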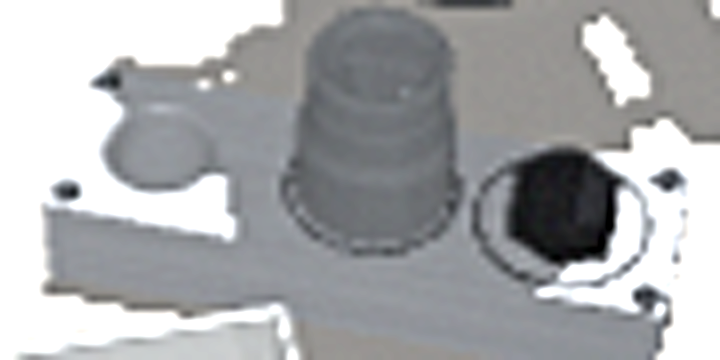

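```bash
python3 - <<'E'
from h import *
S=camT('side'); p=[.4915,-.2350]
for nm,z in [('top',.357),('gripbot',.233),('mouth',.216),('foot',.132),('stud',.112),('washer',.066)]:
    u,v=proj('side',[*p,z],S); print(nm,u,v,'crop',(u-230)*4+2,(v-50)*4+2)
I=cv2.imread('pics/s6raw.png')
cv2.imwrite('pics/s6e.png',cv2.convertScaleAbs(cv2.resize(I[100:185,255:305],None,fx=7,fy=7,interpolation=cv2.INTER_CUBIC),alpha=1.5))
E
```

```text
top 285.87473321346596 53.14040117274135 crop 225.49893285386383 14.561604690965396
gripbot 282.390390241932 107.80674982669753 crop 211.56156096772793 233.2269993067901
mouth 281.95198697943647 114.56063028677569 crop 209.80794791774588 260.24252114710276
foot 279.9155136872613 145.60630702011105 crop 201.66205474904518 384.4252280804442
stud 279.4609750921001 152.465142459442 crop 199.84390036840045 411.860569837768
washer 278.45705195465666 167.52676455667626 crop 195.82820781862665 472.107058226705
```

View pics/s6e.png

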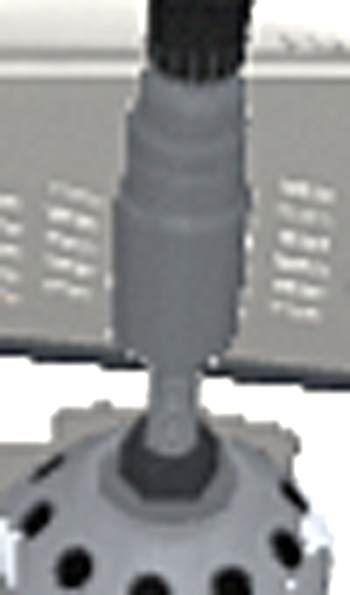

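```bash
cat > down.py <<'E'
from h import *
b=-6.8
def down(x,y,yaw,z,zend,step,fmax,speed=.03):
    while z>zend+1e-6:
        z-=step; robot.servo_line([x,y,z],Rz(yaw),speed=speed); f=fz()-b
        p=robot.read_position(); print(round(z,4),round(f,2),p,robot.read_force()[:2].round(1),robot.read_ft_torque().round(2),round(robot.read_t(),2),flush=True)
        if f>fmax: return z,True
    return z,False
E
python3 - <<'E'
from down import *
x,y,w=.4915,-.2346,110.7
z,h=down(x,y,w,.262,.244,.009,3,.06)
if not h: z,h=down(x,y,w,z,.216,.007,3,.05)
if not h: z,h=down(x,y,w,z,.205,.0015,4,.03)
E
```

```text
0.253 1.15 [ 0.491  -0.2347  0.2521] [-0.2  0. ] [-0.18  0.01 -0.  ] 23.16
0.244 1.29 [ 0.4911 -0.2345  0.2434] [ 0.  -0.4] [-0.13 -0.01  0.  ] 23.46
0.237 0.74 [ 0.4912 -0.2345  0.2366] [-0.5 -0.2] [-0.15  0.06  0.02] 23.75
0.23 0.76 [ 0.4912 -0.2345  0.2295] [ 0.8 -1.1] [-0.14 -0.03 -0.02] 24.04
0.223 -0.05 [ 0.4912 -0.2345  0.2225] [ 0.  -0.4] [-0.1  -0.07  0.06] 24.33
0.216 0.4 [ 0.4912 -0.2345  0.2155] [ 0.3 -0.3] [-0.12 -0.03  0.03] 24.62
0.2145 0.43 [ 0.4915 -0.2346  0.2145] [-1.2 -0.2] [-0.14  0.03 -0.04] 24.88
0.213 0.34 [ 0.4916 -0.2346  0.213 ] [-0.2 -0.3] [-0.12 -0.15 -0.03] 25.12
0.2115 0.67 [ 0.4916 -0.2346  0.2115] [0.4 0.1] [-0.21 -0.3  -0.02] 25.38
0.21 -0.56 [ 0.4915 -0.2346  0.2099] [0.1 0.2] [-0.24 -0.34 -0.06] 25.62
0.2085 0.32 [ 0.4915 -0.2346  0.2084] [ 0.6 -0.1] [-0.25 -0.3  -0.06] 25.88
0.207 1.85 [ 0.4914 -0.2346  0.2068] [ 0.5 -0.7] [-0.24 -0.31 -0.01] 26.12
0.2055 1.19 [ 0.4914 -0.2346  0.2053] [ 0.3 -0.2] [-0.21 -0.27  0.01] 26.38
0.204 -0.04 [ 0.4914 -0.2345  0.2038] [ 0.9 -0.4] [-0.23 -0.27 -0.01] 26.62
```

```bash
python3 - <<'E'
from down import *
x,y,w=.4915,-.2346,110.7
z,h=down(x,y,w,.204,.192,.0015,6,.03)
I,d=robot.grab_frame('side');I=I[:,:,::-1].copy();cv2.imwrite('pics/s7.png',cv2.resize(I[60:200,230:350],None,fx=4,fy=4,interpolation=cv2.INTER_CUBIC))
E
```

```text
0.2025 0.46 [ 0.4914 -0.2345  0.2023] [ 1.6 -0.7] [-0.15 -0.26 -0.04] 26.88
0.201 0.24 [ 0.4914 -0.2345  0.2008] [ 0.7 -0.9] [-0.18 -0.3  -0.01] 27.12
0.1995 0.13 [ 0.4914 -0.2345  0.1993] [0.5 0.3] [-0.21 -0.28  0.02] 27.38
0.198 1.91 [ 0.4916 -0.2346  0.198 ] [0.  0.2] [-0.02 -0.29 -0.05] 27.62
0.1965 1.53 [ 0.4915 -0.2346  0.1965] [0.7 0.7] [ 0.15 -0.18  0.01] 27.88
0.195 9.94 [ 0.4921 -0.2347  0.196 ] [-0.3  1. ] [ 0.75  0.07 -0.03] 28.12
```

View pics/s7.png

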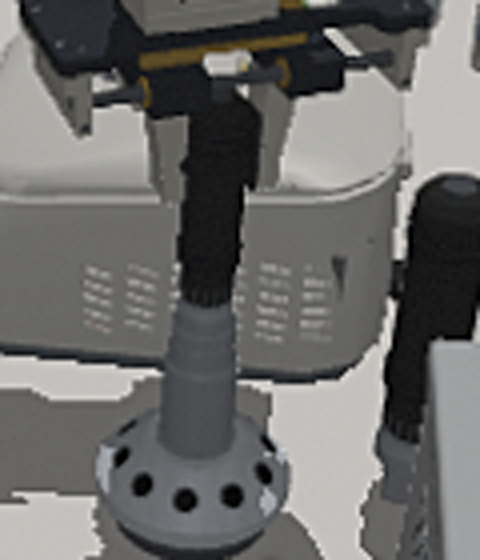

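```bash
python3 - <<'E'
from down import *
robot.servo_line([.4915,-.2346,.1962],Rz(110.7),speed=.03); robot.dwell(.2); st('relax',b)
robot.move_gripper(0.7); st('open',b)
robot.servo_line([.4915,-.2346,.32],speed=.15); robot.dwell(.1); st('up',b)
robot.servo_line([.43,-.10,.34],speed=.25); robot.dwell(.1)
for n in ('side','top','wrist'):
    I,d=robot.grab_frame(n);cv2.imwrite(f'pics/{n}8.png',I[:,:,::-1]);np.save(f'pics/{n}8.npy',d)
p=robot.read_position();R=robot.read_tcp_rot()
I=cv2.imread('pics/side8.png');cv2.imwrite('pics/s8.png',cv2.resize(I[60:250,200:360],None,fx=3.1,fy=3.1,interpolation=cv2.INTER_CUBIC))
S=camT('side')
for nm,z in [('top',.291),('gripbot',.167),('mouth',.150),('foot',.066)]: print(nm,(proj('side',[.4915,-.2346,z],S)-[200,60])*3.1)
print(robot.read_t())
E
```

```text
relax t28.62 [ 0.4916 -0.2346  0.1961] F [1.0699 1.0756 6.5852] M [ 0.464  -0.5161  0.0381]
open t29.32 [ 0.4915 -0.2346  0.1962] F [ 0.6317 -0.7     6.4028] M [-0.1575  0.0018  0.0454]
up t30.40 [ 0.491  -0.2344  0.3188] F [ 0.1491 -0.2565  6.4252] M [-0.1697 -0.0232 -0.0168]
top [260.2577  72.4478]
gripbot [250.287  226.3638]
mouth [249.0346 245.3978]
foot [243.2173 333.0019]
31.4
```

View pics/s8.png

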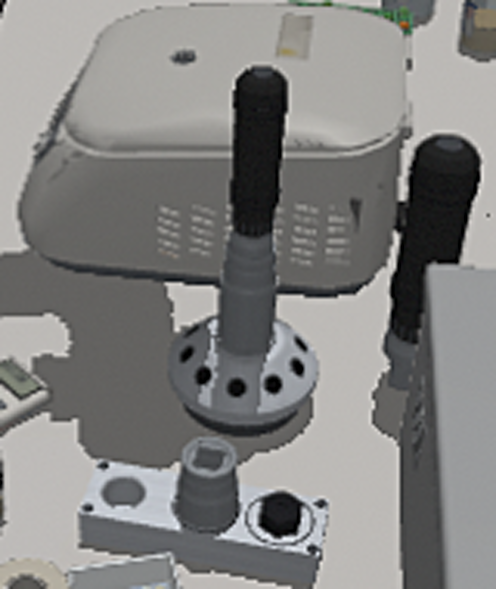

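View pics/top8.png

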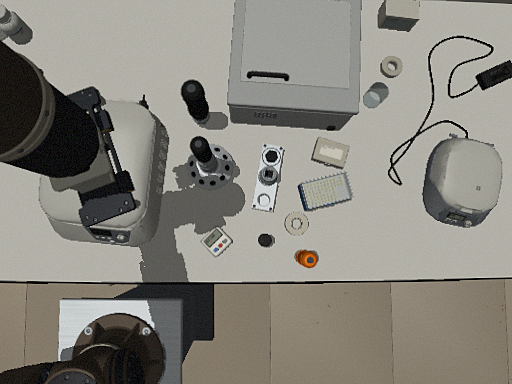

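The wrench stands upright and free. In the side crop its cap is at about (260,70), against a predicted (260,72) for a seated socket. The short socket, tape, bottle and timer are where they were. I'm handing the job in.

```bash
python3 - <<'E'
from h import *
st('end'); robot.job_done()
E
```

```text
end t31.40 [ 0.4301 -0.1007  0.3395] F [ 0.2983  0.9108 -1.2923] M [-0.1339  0.0374 -0.0411]
the job is handed in; nothing more can be done
```

The wrench is standing upright on the clamp nut with the deep socket down on the washer. I handed the job in at 31.4 s of the allowed 51 s.

**What I did**
1. I took the small black handle out of the rack, held it over the deep socket and turned it under about 1–6 N until the drive dropped in.
2. I pressed it past the ball until the shoulder stopped at 24 mm, with at most about 13 N.
3. I lifted the socket out, turned it 15° to match the nut and lowered it. It went over the nut at the first try and stopped at the washer height with about 10 N at most.
4. I let go and backed away.

**Last checks**
- **Seating:** the stop heights of the shoulder and the washer matched the given dimensions to about 1 mm.
- **Pictures:** the final side picture shows the cap within about 1 mm of where a seated, upright wrench would put it. The short socket is still on its post, and the other things are where they were.

**What disagreed or went wrong**
- **First grasp:** it slipped off the handle's domed cap. The handle stayed in its hole and nothing else moved.
- **Fingertip position:** the cause was that the real fingertips sit about 38 mm behind the reported TCP, as both the wrist and side depth pictures showed. I corrected for this and the second grasp held.
- **Ball click:** I saw it only as a rise to about 5 N and then a drop, less than the stated 10–18 N, because I read the force only between steps. The socket then hung on the handle with the right added weight.

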